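# Mark an offcut in the bench press

## Task

Lay the short green box-section offcut in the tray of the bench press's shuttle. Squeeze the shuttle's handle to release its latch, slide the shuttle home under the ram and let go so that it latches there, then swing the press lever all the way down to its stop so that the nose marks the offcut, and let it come back up. Leave the marked offcut in the tray under the ram and leave the other things on the table where they are.

Things in the scene. Friction and masses are not known exactly. Their poses are not given: they have to be found in the camera images.
- green_offcut: Short green painted square-section offcut, 36 x 90 x 36 mm (x, y, z), 0.12 kg, lying on the table; origin at the centre of its underside, its y axis runs along the 90 mm length.
- press: Blue bench marking press, fixed; z up, origin on the table straight below the nose. Base x -65 to 110, y -70 to 260, 18 mm high; column x 60 to 108, y +-31; head x -32 to 108, y +-28, z 125 to 205 mm. The shuttle's rail runs along y at x = 0: loading place at y = +120 mm, home at y = 0 under the ram. Steel latch bar beside the rail at x 44 to 54, up to z 46 mm.
- nest (a point): Centre of the floor of the shuttle's aluminium tray, 34 mm above the table; axes parallel to the press's. The hollow is 44 x 98 mm (x, y), walls 6 mm thick, 12 mm above its floor. The offcut lies in it along y and then stands 24 mm above the walls.
- shuttle_grip (a point): Squeeze handle of the shuttle, 95 mm from the tray centre toward +y, 84 mm above the table; axes parallel to the press's. Fixed black plate on the -x side, sprung orange paddle on the +x side, each 26 mm wide (y), top at 98 mm; outer faces free for fingers from 60 mm up, 48 mm apart along x, 39 mm squeezed. Keep it squeezed while sliding.
- shuttle (a joint): Travel of the shuttle along its rail, m: 0 at the loading place (latched at the start), growing toward -y of the press, 0.120 at the end stop = home. It slides with a few newtons once the latch is out.
- release (a joint): Travel of the orange paddle toward the black plate, m: 0 out (sprung, 4 N to start, 6.5 N fully squeezed), 0.009 fully squeezed. Beyond 0.007 the pawl is clear of its notch; let go at a notch it springs to 0 and locks the shuttle within 1.5 mm; elsewhere it rides on the latch bar.
- lever_bar (a point): Middle of the lever's black cross bar: a bar of 22 mm diameter, 80 mm long, along y of the press. It is free to be pushed down from above or gripped. At rest 267 mm, at the stop 122 mm above the table.
- lever_pivot (a point): Pivot of the lever on the side of the head, 175 mm above the table; axis along y of the press; axes parallel to those of the press. The lever bar runs round it at 160 mm radius, on its -x side.
- lever (a joint): Angle of the press lever, rad: 0 at rest, where it points to -x of the press, 0.61 above level; grows as the bar is pushed down; stop at 0.95, 0.34 below level. A damped return spring takes about 5 N at the bar at first, 10 N at the stop, and brings it back within 1 s.
- press_nose: Brass marking nose under the ram, 14 mm diameter, sprung; origin at its tip, 98 mm above the table at rest (28 mm above an offcut in the tray). It comes down with the lever and at the stop presses on the offcut with about 5 N.
- pine_offcut: Bystander: pine offcut 45 x 85 x 22 mm, loose on the table near the green offcut; the two may stand in each other's places. Origin at the centre of its underside.
- sander: Bystander: grey sanding block 63 x 105 x 36 mm, loose on the table; origin at the centre of its underside.
- screwdriver: Bystander: screwdriver with an orange handle, 24 x 168 x 23 mm, loose, right of the press; origin at the centre of its underside.
Not all that is in view belongs to the job. Of the things that look like the green_offcut, the larger one is meant.

How it is judged:
By the outcome, as a careful person would: the job done as asked, in the order asked, and still so for the second after the job is handed in, with the robot touching nothing.
It also fails if it takes over 67 s, if anything falls off the work surface, if the arm or the gripper's body presses on something with over 40 N, if the wrist force passes 120 N, or if a joint passes its speed limit or range.

## Robot

A 7-joint arm with a two-finger parallel gripper is mounted at the origin on a cart in front of the work surface, level with it; the furniture and walls round the work are solid. World frame = base frame: x ahead of the robot, y to its left, z up, the work surface at z = 0. Lengths are in m, angles in rad, forces in N, time in s.
With the tool pointing down it reaches from about 0.425 to 0.875 m from the base axis. Payload 4.7 kg.
Tool frame: the origin (TCP) lies midway between the tips of the shut fingers; the grasp point (between the pads) lies 19 mm behind it; y points along the fingers, z is the direction in which the jaws open and shut, and the axes are right-handed (so a half turn about y gives the same grasp; the last joint's range is limited). The gripper opens to 87 mm and grips with 3 to 60 N. Pads are 19 mm wide; open, the fingers measure 117 mm over their backs; the gripper's body (75 mm by 190 mm) begins 51 mm behind the grasp point.
Start: joints at [-1.199, 0.321, -0.07, 1.45, 0.023, 1.371, -0.057], TCP at [0.228, 0.609, 0.223] pointing down, gripper open.
Joint ranges: [-2.86, 2.86], [-0.3, 2.09], [-1.38, 1.24], [0.06, 2.45], [-1.56, 4.7], [0.09, 2.05], [-2.69, 2.69]. Speed limits (rad/s): [2.57, 2.57, 3.14, 3.14, 3.14, 3.14, 3.14].

## Interface

Orientations are given as a rotation vector (axis times angle).
In Python, from bench import ctrl gives the robot as it stands.
- The arm moves only by the tool play_rows, never from a script. Its arguments are lists of equal length, an entry for each row: "translation": the shift along the tool's x, y, z in mm, a list of three; "turn": the turn, a rotation vector about the tool's x, y, z in rad, a list of three; "fingers": the opening, from -1 (shut) to 1 (fully open), so that 0 is half open. In form: {"translation": [[dx, dy, dz], ...], "turn": [[wx, wy, wz], ...], "fingers": [fingers, ...]}. A call has exactly 10 rows; each row shifts and turns the commanded pose from where the row before left it, along the tool's axes as they then stand; what a row does not reach is not made up. A row lasts 1/12 s, in which the tool goes at most 41.7 mm and 7.16 degrees, less where a joint would pass 70% of its speed; a pose out of reach is approached as far as the arm can. A call with a gripper value outside its range is refused whole. The fingers move at their own pace and stop on an object; "grip_force" is the grip in N (left out, the last holds). Time passes only in rows, so rows that do not move let the fingers close, or fill a call up. It gives the time, the measured TCP pose, the force and the opening at its end, in the units of the state.
- ctrl.get_state(): the state, without advancing time (a new reading comes with each control period).
- ctrl.get_image(name): name is "scene" or "side" or "wrist"; returns the picture (400x640x3 uint8, blue, green, red); there is no depth.
- ctrl.camera_info(name): a dict with "camera_matrix" (3x3 intrinsics, pixels), "R" (3x3) and "t" (3): a world point X has camera coordinates R X + t. Camera axes: x right, y down, z forward; pixel columns grow to the right and rows downward; lengths in m; the calibration is good to about 2 mm. A picture is of the moment at which its call begins: read the wrist's pose just before it. camera_info takes no time and is no camera call; for the wrist camera it gives the pose at the moment of the call.
- ctrl.close_job(): hands the job in, once; it reports no verdict.
The state is a dict: "time": time; "joint_positions": joint angles; "qd": joint speeds; "joint_torque": joint torques, N m; "position": TCP position; "tool_rot": TCP orientation; "ft_force": force on the tool from outside, world axes, zero at the start; "torque": the same for the moment, N m; "grip_width": opening from 0.0 (shut) to 1.0 (fully open).
Only numpy, scipy, OpenCV 4.12 (cv2) and the standard library are available. Lean on these libraries where they do the work, as an engineer would, in place of code of your own. Each camera call takes 0.05 s, during which the arm holds its last target.

## Working session

There is one attempt and no reset: what is moved stays moved. The work goes in short steps, Python scripts to look and compute and a tool call to move; the robot and the scene stay as the last step left them, time stands still between calls to the robot, and variables do not carry over. Pictures are saved under pics/ and viewed, and the job is handed in when it is done.

Besides the shell and the picture viewer there is one more tool, called after "Request:" by a JSON object that holds its "name" and its "arguments", one argument or row to a line. play_rows: Moves the arm, as the interface text tells. Its arguments: {"type":"object","properties":{"translation":{"type":"array"},"turn":{"type":"array"},"fingers":{"type":"array"},"grip_force":{"type":"number"}},"required":["translation","turn","fingers"]}

```bash
ls; mkdir -p pics
python3 - <<'E'
from bench import ctrl
import cv2,numpy as np
s=ctrl.get_state();print(s)
for n in("scene","side","wrist"):
    i=ctrl.camera_info(n);print(n,np.round(i["camera_matrix"],1).tolist(),np.round(i["R"],4).tolist(),np.round(i["t"],4).tolist())
    cv2.imwrite(f"pics/{n}0.png",ctrl.get_image(n))
E
```

```text
pics
{'time': 0.0, 'joint_positions': array([-1.19886817,  0.32185022, -0.07011377,  1.45165962,  0.02261374,
        1.37080275, -0.05692207]), 'qd': array([ 0.00013305,  0.00044805, -0.00138047, -0.0005459 , -0.00269342,
        0.0009449 , -0.00055952]), 'joint_torque': array([-3.51208701e-04, -4.91308272e+01, -4.03923551e-01, -3.12526667e+01,
       -6.38339692e-02,  4.37212118e-02,  1.76461681e-04]), 'position': array([0.22749818, 0.60830014, 0.22145179]), 'tool_rot': array([-1.55442516,  0.28100187, -0.28061835]), 'ft_force': array([ 0.11015701,  0.07495225, -0.15215496]), 'torque': array([-0.00376962, -0.01383025,  0.05564627]), 'grip_width': 0.9981982463582602}
scene [[397.6, 0.0, 321.3], [0.0, 397.6, 196.4], [0.0, 0.0, 1.0]] [[0.7076, -0.7064, 0.0188], [-0.5265, -0.5448, -0.6527], [0.4713, 0.452, -0.7574]] [-0.4182, 0.3524, 0.9351]
side [[510.0, 0.0, 327.5], [0.0, 510.0, 195.2], [0.0, 0.0, 1.0]] [[-0.9993, 0.0371, 0.0086], [0.0049, 0.3486, -0.9372], [-0.0377, -0.9365, -0.3486]] [0.5392, 0.1767, 1.4454]
wrist [[319.6, 0.0, 322.1], [0.0, 319.6, 199.0], [0.0, 0.0, 1.0]] [[0.3497, 0.9368, -0.0021], [0.9073, -0.3382, 0.2497], [0.2332, -0.0892, -0.9683]] [-0.6497, -0.0303, 0.3897]
```

View pics/scene0.png

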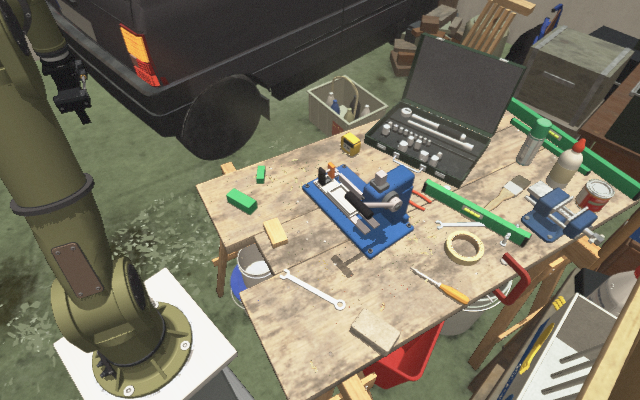

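View pics/side0.png

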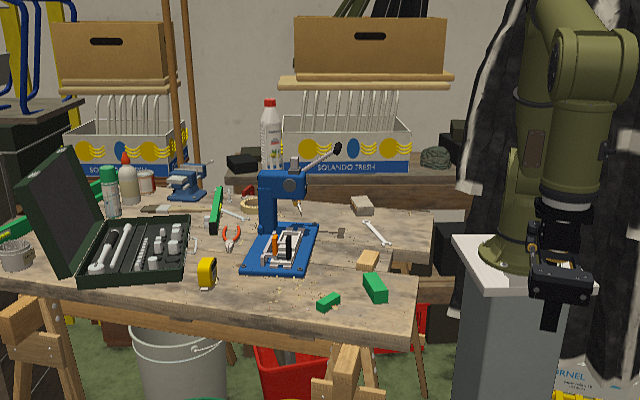

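View pics/wrist0.png

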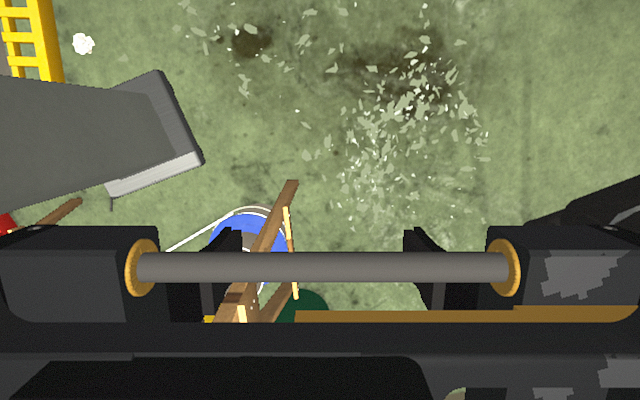

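Scene: the large green offcut is at about (241,201) and the small decoy at (261,174). The press is around (360,205), with its handle at (327,173). In the side view the large offcut is at (375,288). I'll zoom in and measure.

```bash
cat > h.py <<'E'
import numpy as np,cv2
from bench import ctrl
from scipy.spatial.transform import Rotation as Ro
def cam(n):
    i=ctrl.camera_info(n);return np.array(i["camera_matrix"]),np.array(i["R"]),np.array(i["t"])
def plane(c,px,z):
    K,R,t=c;d=R.T@np.linalg.inv(K)@np.array([px[0],px[1],1.]);o=-R.T@t
    return o+d*(z-o[2])/d[2]
def proj(c,X):
    K,R,t=c;p=K@(R@np.asarray(X)+t);return p[:2]/p[2]
def tri(c1,p1,c2,p2):
    P=[c[0]@np.c_[c[1],c[2]] for c in(c1,c2)]
    X=cv2.triangulatePoints(P[0],P[1],np.array(p1,float).reshape(2,1),np.array(p2,float).reshape(2,1));return (X[:3]/X[3]).ravel()
def crop(img,x0,y0,x1,y1,f,name):
    cv2.imwrite(name,cv2.resize(img[y0:y1,x0:x1],None,fx=f,fy=f,interpolation=cv2.INTER_CUBIC))
E
python3 - <<'E'
from h import *
a=cv2.imread("pics/scene0.png");b=cv2.imread("pics/side0.png")
crop(a,220,140,420,260,4,"pics/sc_c.png");crop(b,230,130,400,320,3.1,"pics/sd_c.png")
for n,im,roi in(("scene",a,(215,180,265,220)),("side",b,(355,265,395,310))):
    hsv=cv2.cvtColor(im,cv2.COLOR_BGR2HSV);x0,y0,x1,y1=roi
    m=cv2.inRange(hsv,(50,120,30),(85,255,255));m2=np.zeros_like(m);m2[y0:y1,x0:x1]=m[y0:y1,x0:x1]
    ct=max(cv2.findContours(m2,0,2)[0],key=cv2.contourArea)
    print(n,cv2.boundingRect(ct),cv2.approxPolyDP(cv2.convexHull(ct),1.5,True).reshape(-1,2).tolist())
    v=hsv[...,2][m2>0];print(np.percentile(v,[5,25,50,75,95]))
E
```

```text
scene (227, 189, 30, 25) [[227, 195], [234, 189], [254, 200], [256, 207], [249, 213], [228, 201]]
[ 91.  97. 221. 223. 225.]
side (363, 272, 25, 32) [[364, 273], [376, 273], [387, 290], [387, 302], [374, 303], [363, 285]]
[ 70.2  91.  101.  175.  180.8]
```

View pics/sc_c.png

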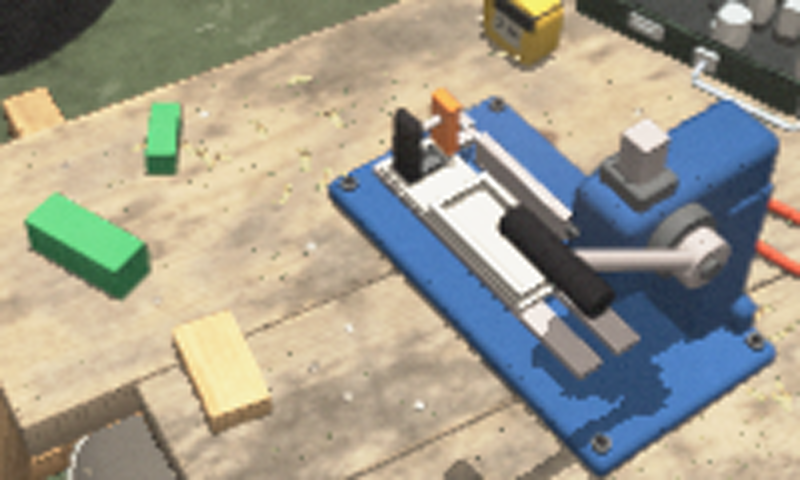

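View pics/sd_c.png

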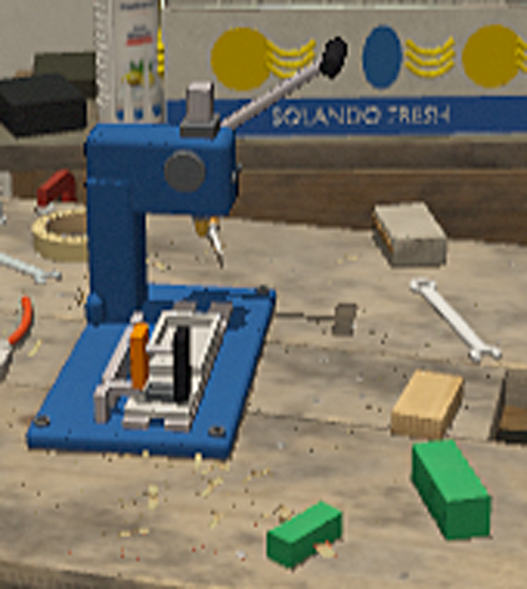

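Run:
```python
from h import *
S=cam("scene");D=cam("side")
print("offcut scene top:",[np.round(plane(S,p,.036)[:2]*1e3).tolist() for p in((227,195),(234,189),(256,201),(249,208))])
print("offcut scene bottom:",[np.round(plane(S,p,0)[:2]*1e3).tolist() for p in((228,201),(249,213.5),(256,207))])
print("offcut side top:",[np.round(plane(D,p,.036)[:2]*1e3).tolist() for p in((364,273),(376.5,272.5),(388,290),(374,291))])
src=np.array([[-65,260],[-65,-70],[110,-70],[110,260]])/1e3
for c,px in((S,[(302.5,187.5),(370.8,257),(413.7,227.5),(342.5,164.2)]),(D,[(303,275.5),(317.5,223.5),None,(239.5,271)])):
    k=[i for i in range(4) if px[i]]
    W=np.array([plane(c,px[i],.018)[:2] for i in k]);A=src[k]
    am,wm=A.mean(0),W.mean(0)
    H=(A-am).T@(W-wm);th=np.arctan2(H[0,1]-H[1,0],H[0,0]+H[1,1])
    R=np.array([[np.cos(th),-np.sin(th)],[np.sin(th),np.cos(th)]]);t=wm-R@am
    print("press",t,np.degrees(th),"res mm",np.round((W-(A@R.T+t))*1e3,1).tolist())
```

```text
offcut scene top: [[407.0, 219.0], [436.0, 224.0], [454.0, 140.0], [423.0, 133.0]]
offcut scene bottom: [[409.0, 226.0], [425.0, 142.0], [456.0, 147.0]]
offcut side top: [[454.0, 144.0], [422.0, 142.0], [405.0, 227.0], [439.0, 231.0]]
press [ 0.63047231 -0.16388357] -7.183984694853356 res mm [[3.4, -7.2], [4.0, 4.5], [-3.8, 4.2], [-3.6, -1.5]]
press [ 0.63531369 -0.1474389 ] -7.153894182545887 res mm [[3.7, 2.9], [1.6, -0.4], [-5.3, -2.4]]
```

```bash
cat >> h.py <<'E'
def tool():
    s=ctrl.get_state();return np.array(s["position"]),Ro.from_rotvec(s["tool_rot"]).as_matrix()
def goal(yaw):
    "tool y down, tool z (jaws) along (cos,sin)(yaw): choose sign nearest the present"
    p,R=tool();z=np.array([np.cos(yaw),np.sin(yaw),0]);
    if z@R[:,2]<0:z=-z
    y=np.array([0,0,-1.]);return np.c_[np.cross(y,z),y,z]
def plan(X,yaw=None):
    p,R=tool();print("pos",np.round(p,4),"shift mm",np.round(R.T@(np.array(X)-p)*1e3,1),end=" ")
    if yaw is not None:print("turn",np.round(Ro.from_matrix(R.T@goal(yaw)).as_rotvec(),3),end="")
    print()
E
python3 - <<'E'
from h import *
p,R=tool();print(np.round(R,3))
w=cam("wrist");o=-w[1].T@w[2];print("cam in tool",np.round(R.T@(o-p)*1e3,1));print("cam axes in tool",np.round(w[1]@R,3).tolist());print(proj(w,p))
S=cam("scene");D=cam("side")
th=np.radians(-7.17)
plan([.43,.183,.25],np.radians(11))
# lever bar (mid) : side view end disc, scene ends
for q in((348,172),(371,213.5)):
    pass
print("bar z267 scene ends",plane(S,(348.5,194.5),.267)*1e3,plane(S,(370.5,214),.267)*1e3)
print("bar side end",plane(D,(337.8,148.5),.267)*1e3)
E
```

```text
[[ 0.937 -0.     0.35 ]
 [-0.35  -0.001  0.937]
 [ 0.    -1.    -0.001]]
cam in tool [ -68.3 -162.     0.7]
cam axes in tool [[-0.0, 0.0, 1.0], [0.968, -0.25, 0.001], [0.25, 0.968, -0.0]]
[320.91505741 246.19472575]
pos [0.2275 0.6084 0.2217] shift mm [ 338.7  -27.8 -327.6] turn [1.000e-03 1.021e+00 1.000e-03]
bar z267 scene ends [ 511.75807474 -159.55912728  267.        ] [ 504.69853455 -231.03906004  267.        ]
bar side end [ 504.12493927 -193.74620846  267.        ]
```

Request:
{"name": "play_rows", "arguments": {
  "translation": [
    [28,-2.3,-27.3],
    [28,-2.3,-27.3],
    [28,-2.3,-27.3],
    [28,-2.3,-27.3],
    [28,-2.3,-27.3],
    [28,-2.3,-27.3],
    [28,-2.3,-27.3],
    [28,-2.3,-27.3],
    [28,-2.3,-27.3],
    [28,-2.3,-27.3]
  ],
  "turn": [
    [0,0,0],
    [0,0,0],
    [0,0,0],
    [0,0,0],
    [0,0,0],
    [0,0,0],
    [0,0,0],
    [0,0,0],
    [0,0,0],
    [0,0,0]
  ],
  "fingers": [1,1,1,1,1,1,1,1,1,1],
  "grip_force": 25
}}

```text
time: 0.98
position: [0.3947, 0.2531, 0.2456]
tool_rot: [-1.552, 0.281, -0.281]
ft_force: [2.0, 0.2, 0.2]
grip_width: 1.001
```

Request:
{"name": "play_rows", "arguments": {
  "translation": [
    [28,-2.3,-27.3],
    [28,-2.3,-27.3],
    [0,0,0],
    [0,0,0],
    [0,0,0],
    [0,0,0],
    [0,0,0],
    [0,0,0],
    [0,0,0],
    [0,0,0]
  ],
  "turn": [
    [0,0,0],
    [0,0,0],
    [0,0.124,0],
    [0,0.124,0],
    [0,0.124,0],
    [0,0.124,0],
    [0,0.124,0],
    [0,0.124,0],
    [0,0.124,0],
    [0,0.124,0]
  ],
  "fingers": [1,1,1,1,1,1,1,1,1,1]
}}

```text
time: 1.82
position: [0.4275, 0.1842, 0.2499]
tool_rot: [-1.304, 1.05, -1.049]
ft_force: [-0.9, -0.6, -0.2]
grip_width: 1.001
```

Run:
```python
from h import *
plan([.43,.183,.25],np.radians(11))
w=cam("wrist");im=ctrl.get_image("wrist");cv2.imwrite("pics/w1.png",im)
hsv=cv2.cvtColor(im,cv2.COLOR_BGR2HSV)
m=cv2.inRange(hsv,(50,120,30),(85,255,255))
for ct in cv2.findContours(m,0,2)[0]:
    if cv2.contourArea(ct)>300:
        h=cv2.approxPolyDP(cv2.convexHull(ct),3,True).reshape(-1,2);print(h.tolist());print(np.round([plane(w,q,.036)[:2]*1e3 for q in h]).tolist())
```

```text
pos [0.4275 0.1842 0.2499] shift mm [ 1.7 -0.1  2.2] turn [0.    0.023 0.   ]
[[341, 136], [339, 209], [312, 210], [312, 136]]
[[439.0, 235.0], [456.0, 149.0], [424.0, 140.0], [406.0, 227.0]]
[[445, 129], [454, 145], [413, 171], [400, 155], [439, 129]]
[[554.0, 268.0], [569.0, 253.0], [532.0, 213.0], [511.0, 228.0], [547.0, 266.0]]
[[466, 105], [511, 89], [547, 95], [562, 106], [573, 124], [577, 141], [573, 167]]
[[569.0, 298.0], [612.0, 325.0], [654.0, 328.0], [675.0, 320.0], [695.0, 305.0], [707.0, 288.0], [715.0, 258.0]]
```

View pics/w1.png

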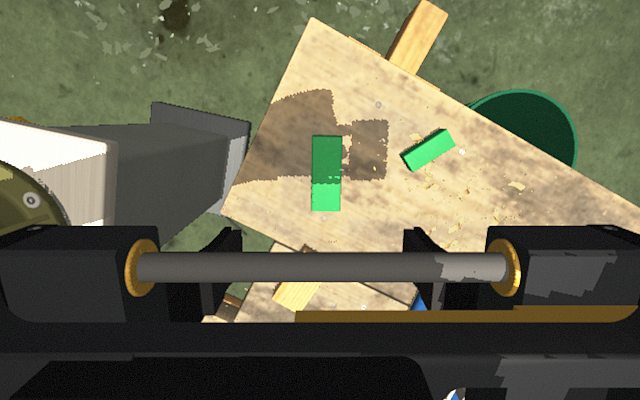

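The wrist view puts the large offcut at (312–341, 136–210). Its centre is about (431,187) mm with a yaw of about 11.3°, which agrees with the side view.

Request:
{"name": "play_rows", "arguments": {
  "translation": [
    [-2,39,4],
    [0,39,0],
    [0,39,0],
    [0,39,0],
    [0,34,0],
    [0,25,0],
    [0,13,0],
    [0,7,0],
    [0,0,0],
    [0,0,0]
  ],
  "turn": [
    [0,0.017,0],
    [0,0,0],
    [0,0,0],
    [0,0,0],
    [0,0,0],
    [0,0,0],
    [0,0,0],
    [0,0,0],
    [0,0,0],
    [0,0,0]
  ],
  "fingers": [1,1,1,1,1,1,1,1,1,1]
}}

```text
time: 2.7
position: [0.4315, 0.1873, 0.0156]
tool_rot: [-1.299, 1.057, -1.057]
ft_force: [0.2, -0.1, 0.7]
grip_width: 1.005
```

Run:
```python
from h import *
plan([.431,.187,.015],np.radians(11.3))
crop(ctrl.get_image("side"),330,230,460,330,6,"pics/s2.png")
```

```text
pos [0.4315 0.1873 0.0156] shift mm [ 0.2  0.6 -0.6] turn [-0.001  0.008 -0.   ]
```

View pics/s2.png

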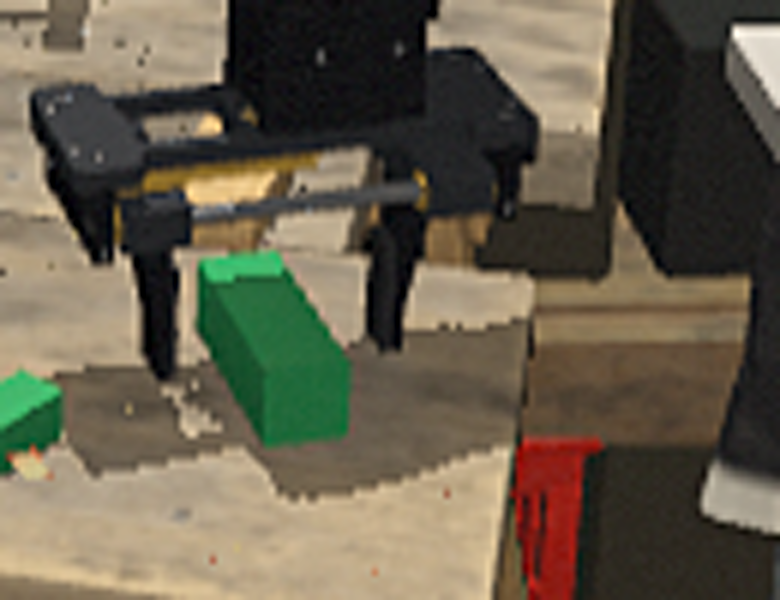

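The fingers straddle the offcut about centrally, so I'm closing.

Request:
{"name": "play_rows", "arguments": {
  "translation": [
    [0,0,0],
    [0,0,0],
    [0,0,0],
    [0,0,0],
    [0,0,0],
    [0,0,0],
    [0,0,0],
    [0,0,0],
    [0,0,0],
    [0,0,0]
  ],
  "turn": [
    [0,0,0],
    [0,0,0],
    [0,0,0],
    [0,0,0],
    [0,0,0],
    [0,0,0],
    [0,0,0],
    [0,0,0],
    [0,0,0],
    [0,0,0]
  ],
  "fingers": [-1,-1,-1,-1,-1,-1,-1,-1,-1,-1],
  "grip_force": 25
}}

```text
time: 3.58
position: [0.4312, 0.1872, 0.0151]
tool_rot: [-1.299, 1.058, -1.058]
ft_force: [0.1, -0.4, 0.4]
grip_width: 0.411
```

Request:
{"name": "play_rows", "arguments": {
  "translation": [
    [0,-5,0],
    [0,-15,0],
    [0,-30,0],
    [0,-30,0],
    [0,-30,0],
    [0,-30,0],
    [0,-20,0],
    [0,0,0],
    [0,0,0],
    [0,0,0]
  ],
  "turn": [
    [0,0,0],
    [0,0,0],
    [0,0,0],
    [0,0,0],
    [0,0,0],
    [0,0,0],
    [0,0.1,0],
    [0,0.1,0],
    [0,0.122,0],
    [0,0,0]
  ],
  "fingers": [-1,-1,-1,-1,-1,-1,-1,-1,-1,-1]
}}

```text
time: 4.42
position: [0.4311, 0.1871, 0.1757]
tool_rot: [-1.149, 1.298, -1.298]
ft_force: [-0.4, -0.2, -1.9]
grip_width: 0.41
```

Run:
```python
from h import *
s=ctrl.get_state();print(s["grip_width"]*87,s["ft_force"])
th=np.radians(-7.17);c=np.array([.633,-.156]);R=np.array([[np.cos(th),-np.sin(th)],[np.sin(th),np.cos(th)]])
n=c+R@[0,.12];print("nest",n, "handle",c+R@[0,.215])
plan([n[0],n[1],.175],th)
q=c+R@[0,.27];print(q);plan([q[0],q[1],.23],th)
```

```text
35.70085084166073 [-0.41528049 -0.17234896 -1.87812858]
nest [ 0.64797765 -0.03693838] handle [0.65983496 0.05731874]
pos [0.4311 0.1871 0.1757] shift mm [196.2   0.7 242.4] turn [-0.     0.004 -0.001]
[0.66669971 0.11188865]
pos [0.4311 0.1871 0.1757] shift mm [ 46.2 -54.2 243. ] turn [-0.     0.004 -0.001]
```

Run:
```python
from h import *
th=np.radians(-7.17);c=np.array([.633,-.156]);R=np.array([[np.cos(th),-np.sin(th)],[np.sin(th),np.cos(th)]])
q=c+R@[0,.07];print(q);plan([q[0],q[1],.255],th)
```

```text
[ 0.64173696 -0.08654739]
pos [0.4311 0.1871 0.1757] shift mm [246.1 -79.3 242.2] turn [-0.     0.004 -0.001]
```

Request:
{"name": "play_rows", "arguments": {
  "translation": [
    [20,-15,24],
    [24,-15,24],
    [24,-15,24],
    [24,-15,24],
    [24,-10,24],
    [26,-9,24],
    [26,0,24],
    [26,0,24],
    [26,0,24],
    [26,0,26]
  ],
  "turn": [
    [0,0,0],
    [0,0,0],
    [0,0,0],
    [0,0,0],
    [0,0,0],
    [0,0,0],
    [0,0,0],
    [0,0,0],
    [0,0,0],
    [0,0,0]
  ],
  "fingers": [-1,-1,-1,-1,-1,-1,-1,-1,-1,-1]
}}

```text
time: 5.25
position: [0.6427, -0.0868, 0.2537]
tool_rot: [-1.154, 1.294, -1.292]
ft_force: [1.0, -0.2, -1.5]
grip_width: 0.413
```

Run:
```python
from h import *
ctrl.get_image("side") ;ctrl.get_image("side")
plan([.64174,-.08655,.255])
K,R,t=cam("wrist");im=ctrl.get_image("wrist");cv2.imwrite("pics/w3.png",im);np.savez("w3.npz",K=K,R=R,t=t)
print(ctrl.get_state()["time"])
```

```text
pos [ 0.6433 -0.0931  0.2521] shift mm [-6.3 -2.9 -2.3] 
5.4
```

View pics/w3.png

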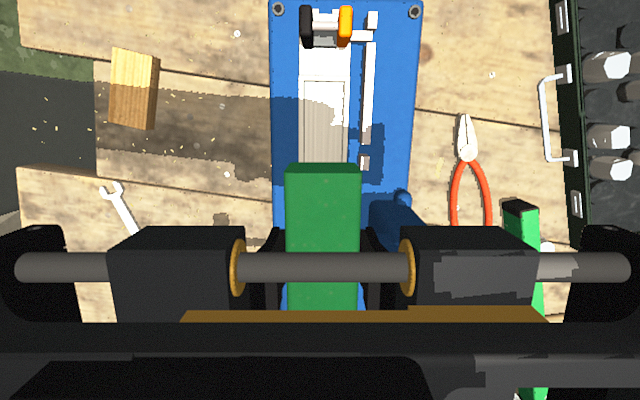

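Run:
```python
from h import *
im=cv2.imread("pics/w3.png");crop(im,260,0,430,190,4,"pics/w3c.png");crop(im,290,60,370,175,5,"pics/w3d.png")
```

```text
(no output)
```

View pics/w3c.png

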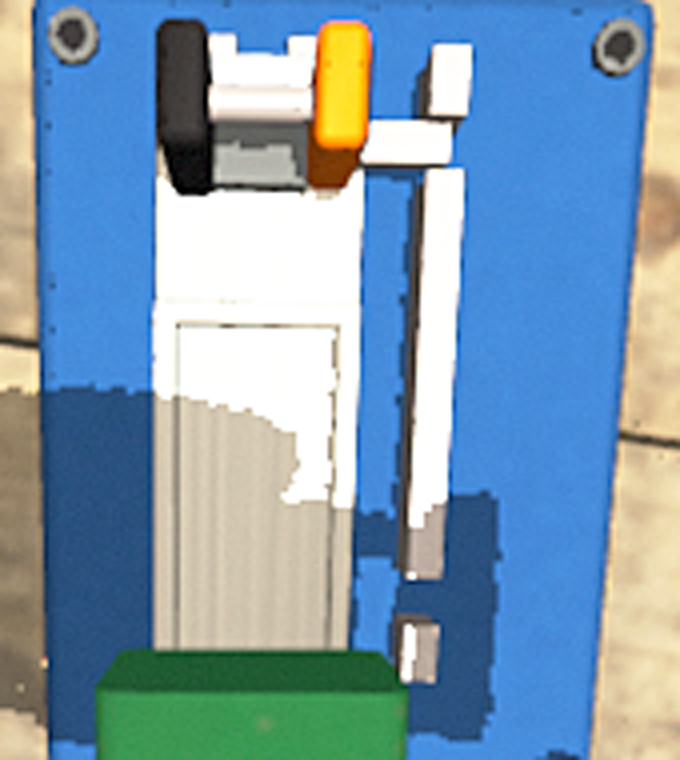

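View pics/w3d.png

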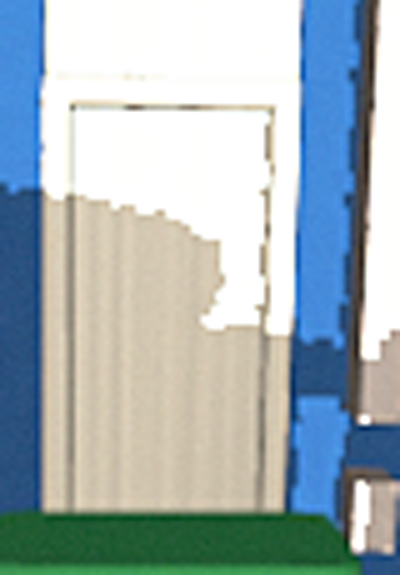

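Run:
```python
from h import *
d=np.load("w3.npz");w=(d["K"],d["R"],d["t"])
f=lambda x,y,z:plane(w,(260+(x+.5)/4-.5,(y+.5)/4-.5),z)[:2]*1e3
for n,(x,y,z) in dict(outL1=(155,320,.046),outL2=(153,640,.046),outR1=(360,310,.046),outR2=(350,600,.046),inTL=(177,322,.046),inTR=(338,322,.046),
  blk1=(158,28,.098),blk2=(160,140,.098),or1=(370,28,.098),or2=(369,145,.098),blkfar=(184,20,.098),orfar=(343,20,.098),orN=(343,150,.098),bL1=(35,10,.018),bL2=(48,740,.018),bR1=(652,10,.018),bR2=(592,740,.018),bT1=(60,-2,.018),bT2=(630,0,.018),barR=(464,170,.046),barR2=(445,570,.046)).items():
    print(n,np.round(f(x,y,z),1))
```

```text
outL1 [630.2  15.4]
outL2 [617.4 -70.5]
outR1 [685.5  11.1]
outR2 [674.9 -66.1]
inTL [636.   14.1]
inTR [679.3   8.8]
blk1 [642.5  69.7]
blk2 [639.7  47.4]
or1 [688.8  64. ]
or2 [686.3  40.6]
blkfar [648.4  70.6]
orfar [683.1  66.3]
orN [680.4  40.3]
bL1 [607.1 102. ]
bL2 [ 577.2 -101.4]
bR1 [775.6  81.1]
bR2 [ 748.1 -122.4]
bT1 [614.4 104. ]
bT2 [769.7  84.3]
barR [716.2  42.2]
barR2 [702.5 -60.9]
```

Run:
```python
from h import *
d=np.load("w3.npz");w=(d["K"],d["R"],d["t"])
p=np.array([.6433,-.0931,.2521]);_,R=tool()
f=lambda x,y,z:plane(w,(260+(x+.5)/4-.5,(y+.5)/4-.5),z)
for x,y,z in((97,690,.2731),(407,690,.2731),(127,650,.2371),(375,652,.2371)):print(np.round(R.T@(f(x,y,z)-p)*1e3,1))
plan([.651,-.037,.12],np.radians(-7.6))
```

```text
[-44.8 -21.1 -17.2]
[-44.8 -21.2  17.3]
[-44.2  14.9 -17.2]
[-43.8  14.8  17.2]
pos [ 0.6423 -0.0896  0.2524] shift mm [-53.7 132.2   2.6] turn [0.003 0.012 0.003]
```

Request:
{"name": "play_rows", "arguments": {
  "translation": [
    [-18,0,1],
    [-18,0,1],
    [-18,10,0.6],
    [0,25,0],
    [0,30,0],
    [0,30,0],
    [0,22,0],
    [0,13,0],
    [0,0,0],
    [0,0,0]
  ],
  "turn": [
    [0,0.012,0],
    [0,0,0],
    [0,0,0],
    [0,0,0],
    [0,0,0],
    [0,0,0],
    [0,0,0],
    [0,0,0],
    [0,0,0],
    [0,0,0]
  ],
  "fingers": [-1,-1,-1,-1,-1,-1,-1,-1,-1,-1]
}}

```text
time: 6.23
position: [0.6516, -0.0316, 0.1243]
tool_rot: [-1.146, 1.304, -1.302]
ft_force: [0.4, 0.1, -1.4]
grip_width: 0.415
```

Run:
```python
from h import *
plan([.651,-.037,.05],np.radians(-7.6))
im=ctrl.get_image("wrist");crop(im,240,0,460,200,3.5,"pics/w4.png")
crop(ctrl.get_image("scene"),290,140,430,260,5,"pics/s4.png")
plan([.651,-.037,.05],np.radians(-7.6))
```

```text
pos [ 0.6516 -0.0316  0.1243] shift mm [ 5.5 74.3  0.1] turn [ 0.001  0.005 -0.   ]
pos [ 0.6531 -0.0322  0.1263] shift mm [ 5.1 76.3 -1.7] turn [-0.003  0.004 -0.001]
```

View pics/w4.png

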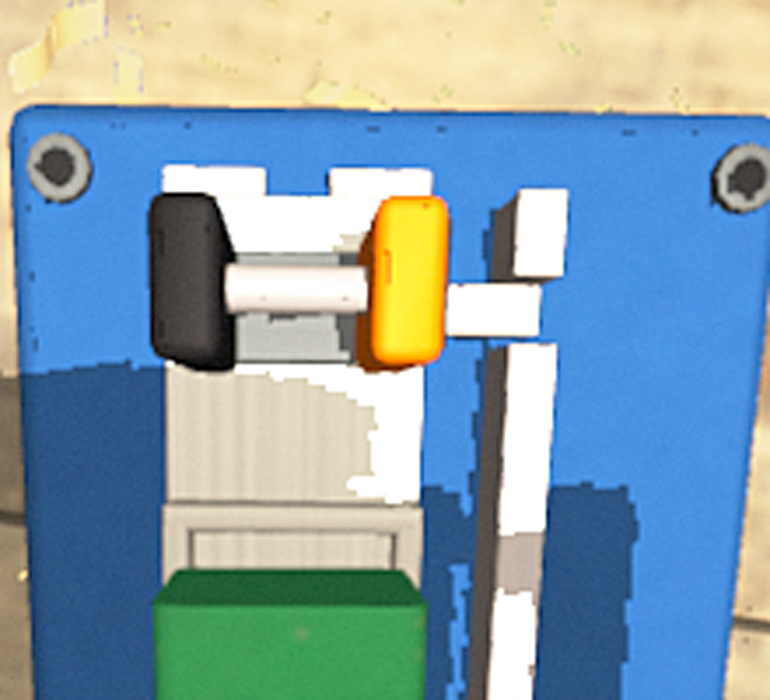

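View pics/s4.png

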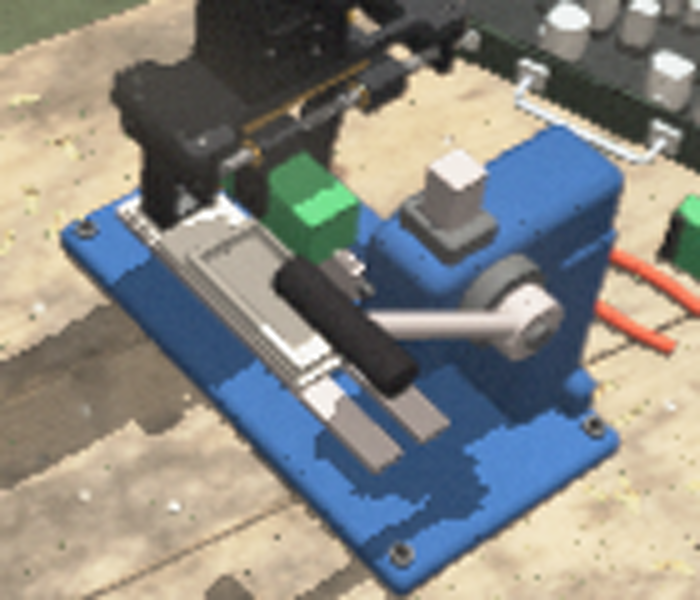

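Request:
{"name": "play_rows", "arguments": {
  "translation": [
    [5,0,-1.5],
    [0,14,0],
    [0,14,0],
    [0,7,0],
    [0,0,0],
    [0,0,0],
    [0,0,0],
    [0,0,0],
    [0,0,0],
    [0,0,0]
  ],
  "turn": [
    [0,0.004,0],
    [0,0,0],
    [0,0,0],
    [0,0,0],
    [0,0,0],
    [0,0,0],
    [0,0,0],
    [0,0,0],
    [0,0,0],
    [0,0,0]
  ],
  "fingers": [-1,-1,-1,-1,-1,-1,-1,-1,-1,-1]
}}

```text
time: 7.17
position: [0.6501, -0.0371, 0.0897]
tool_rot: [-1.142, 1.307, -1.307]
ft_force: [0.5, -0.7, -1.1]
grip_width: 0.411
```

Run:
```python
from h import *
p,R=tool();plan([.651,-.037,.05],np.radians(-7.6))
K,Rc,t=cam("wrist");im=ctrl.get_image("wrist");crop(im,270,60,380,200,5,"pics/w5.png");np.savez("w5.npz",K=K,R=Rc,t=t,p=p,Rt=R)
print(p)
```

```text
pos [ 0.6501 -0.0371  0.0897] shift mm [-0.2 39.7  0.9] turn [-0.001 -0.001 -0.   ]
[ 0.6500842  -0.03708298  0.08968524]
```

View pics/w5.png

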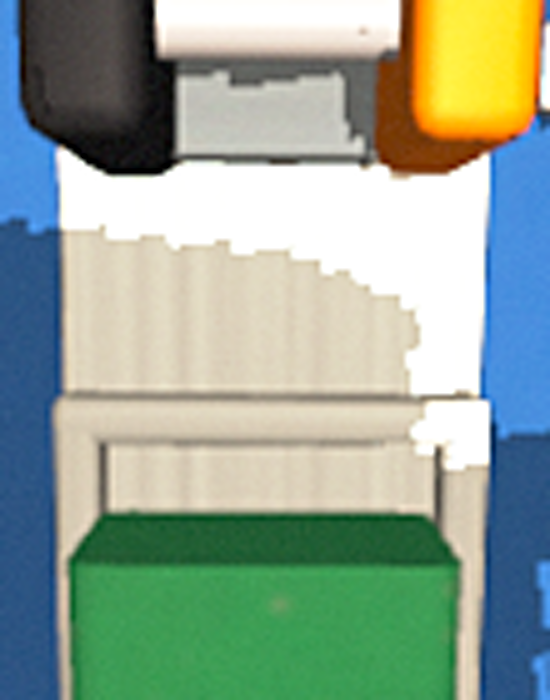

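Run:
```python
from h import *
d=np.load("w5.npz");w=(d["K"],d["R"],d["t"]);p=d["p"];R=d["Rt"]
f=lambda x,y,z:np.round(R.T@(plane(w,(270+(x+.5)/5-.5,60+(y+.5)/5-.5),z)-p)*1e3,1)
for x,y in((97,441),(444,443),(54,400),(490,402),(58,600),(482,600)):print("rim",f(x,y,.046))
for x,y,z in((70,562,.1107),(460,562,.1107),(104,514,.0747),(428,514,.0747)):print("off",f(x,y,z))
```

```text
rim [-49.3  43.7 -21.4]
rim [-49.   43.7  22.9]
rim [-54.4  43.7 -26.7]
rim [-54.2  43.7  28.6]
rim [-28.6  43.7 -27. ]
rim [-28.6  43.7  28.5]
off [-44.7 -21.  -17.4]
off [-44.7 -21.   17.4]
off [-43.9  15.  -17.8]
off [-44.   15.   18.2]
```

The tray rim is centred on the held offcut to within 1 mm, so I'm lowering it.

Request:
{"name": "play_rows", "arguments": {
  "translation": [
    [0,10,0.8],
    [0,12,0],
    [0,10,0],
    [0,4,0],
    [0,3,0],
    [0,0,0],
    [0,0,0],
    [0,0,0],
    [0,0,0],
    [0,0,0]
  ],
  "turn": [
    [0,0,0],
    [0,0,0],
    [0,0,0],
    [0,0,0],
    [0,0,0],
    [0,0,0],
    [0,0,0],
    [0,0,0],
    [0,0,0],
    [0,0,0]
  ],
  "fingers": [-1,-1,-1,-1,-1,-1,-1,-1,-1,-1]
}}

```text
time: 8.05
position: [0.6506, -0.0372, 0.0501]
tool_rot: [-1.143, 1.307, -1.307]
ft_force: [0.9, -0.6, -1.8]
grip_width: 0.412
```

Run:
```python
from h import *
p,R=tool();print(p,ctrl.get_state()["ft_force"])
im=ctrl.get_image("wrist");crop(im,270,60,380,200,5,"pics/w6.png")
```

```text
[ 0.65058607 -0.03723768  0.05013873] [ 0.93685177 -0.60868424 -1.76122326]
```

View pics/w6.png

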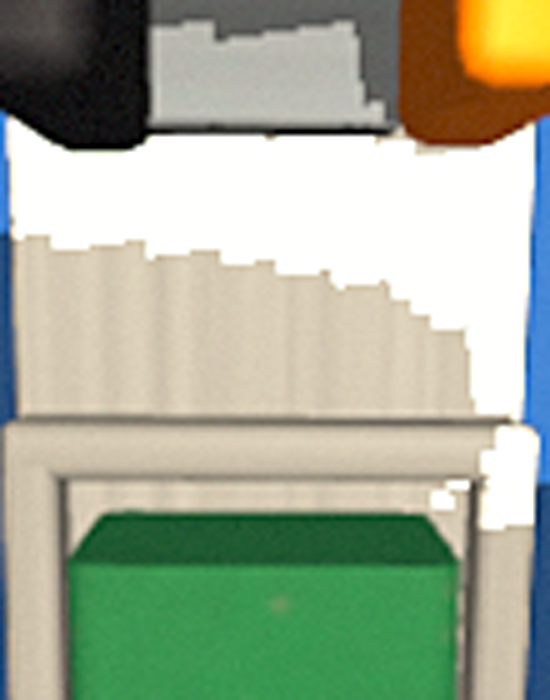

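Request:
{"name": "play_rows", "arguments": {
  "translation": [
    [0,0.7,0],
    [0,0,0],
    [0,0,0],
    [0,0,0],
    [0,0,0],
    [0,0,0],
    [0,-6,0],
    [0,-12,0],
    [0,-20,0],
    [0,-20,0]
  ],
  "turn": [
    [0,0,0],
    [0,0,0],
    [0,0,0],
    [0,0,0],
    [0,0,0],
    [0,0,0],
    [0,0,0],
    [0,0,0],
    [0,0,0],
    [0,0,0]
  ],
  "fingers": [-1,0.1,0.1,0.1,0.1,0.1,0.1,0.2,0.6,0.8]
}}

```text
time: 8.93
position: [0.6503, -0.0373, 0.1087]
tool_rot: [-1.143, 1.308, -1.307]
ft_force: [0.7, -0.4, -0.3]
grip_width: 0.676
```

Run:
```python
from h import *
p,R=tool();print(p)
th=np.radians(-7.6);u=np.array([-np.sin(th),np.cos(th)])
h=np.array([.6506,-.0372])+.095*u;print(h);plan([*h,.14],th);plan([*h,.066],th)
K,Rc,t=cam("wrist");im=ctrl.get_image("wrist");crop(im,230,0,430,200,4,"pics/w7.png");np.savez("w7.npz",K=K,R=Rc,t=t)
```

```text
[ 0.65029535 -0.03733115  0.10874334]
[0.66316436 0.05696548]
pos [ 0.6503 -0.0373  0.1087] shift mm [-95.2 -31.3   0.1] turn [ 0.    -0.002  0.   ]
pos [ 0.6503 -0.0373  0.1087] shift mm [-95.2  42.7   0.2] turn [ 0.    -0.002  0.   ]
```

View pics/w7.png

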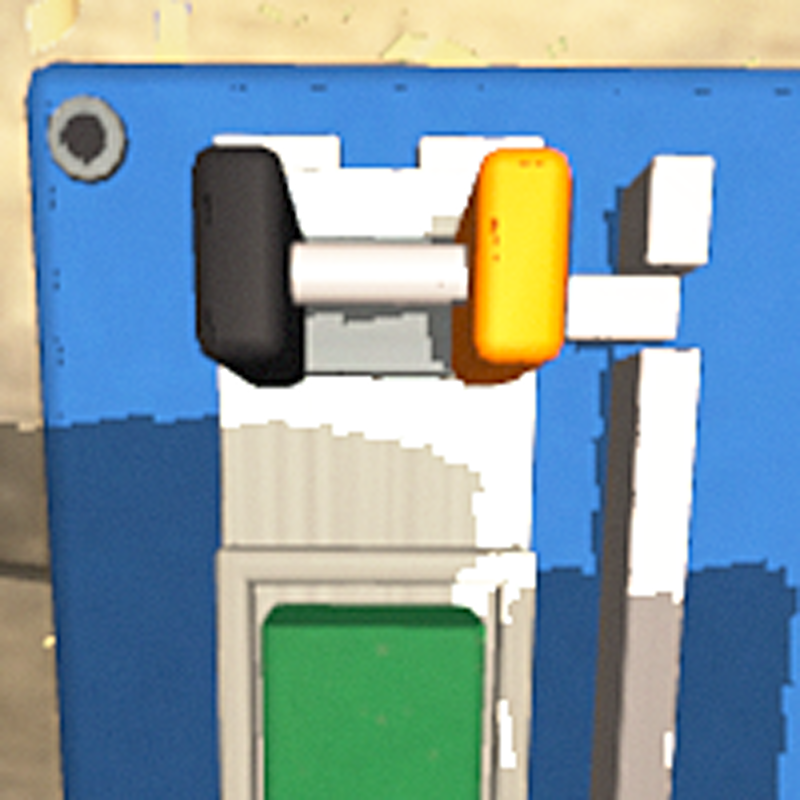

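Request:
{"name": "play_rows", "arguments": {
  "translation": [
    [0,-20,0],
    [0,-20,0],
    [-30,0,0],
    [-35,0,0],
    [-25,0,0],
    [-5,0,0],
    [0,0,0],
    [0,0,0],
    [0,0,0],
    [0,0,0]
  ],
  "turn": [
    [0,0,0],
    [0,0,0],
    [0,0,0],
    [0,0,0],
    [0,0,0],
    [0,0,0],
    [0,0,0],
    [0,0,0],
    [0,0,0],
    [0,0,0]
  ],
  "fingers": [1,1,1,1,1,1,1,1,1,1]
}}

```text
time: 9.82
position: [0.6632, 0.0544, 0.1479]
tool_rot: [-1.141, 1.309, -1.31]
ft_force: [-0.4, -2.0, 0.2]
grip_width: 0.998
```

Run:
```python
from h import *
plan([.6632,.0570,.067],np.radians(-7.6))
```

```text
pos [0.6632 0.0544 0.1479] shift mm [-2.7 80.9 -0.5] turn [-0.001 -0.004  0.001]
```

Request:
{"name": "play_rows", "arguments": {
  "translation": [
    [-1,20,0],
    [0,25,0],
    [0,20,0],
    [0,10,0],
    [0,6,0],
    [0,0,0],
    [0,0,0],
    [0,0,0],
    [0,0,0],
    [0,0,0]
  ],
  "turn": [
    [0,0,0],
    [0,0,0],
    [0,0,0],
    [0,0,0],
    [0,0,0],
    [0,0,0],
    [0,0,0],
    [0,0,0],
    [0,0,0],
    [0,0,0]
  ],
  "fingers": [1,1,1,1,1,1,1,1,1,1]
}}

```text
time: 10.65
position: [0.6641, 0.058, 0.0677]
tool_rot: [-1.141, 1.306, -1.308]
ft_force: [0.8, -0.1, -0.1]
grip_width: 1.0
```

Run:
```python
from h import *
plan([.6632,.0570,.067],np.radians(-7.6))
s=ctrl.get_state();print(s["ft_force"])
crop(ctrl.get_image("side"),220,170,360,290,5,"pics/s8.png")
```

```text
pos [0.6641 0.058  0.0677] shift mm [ 1.1  0.7 -0.8] turn [-0.002 -0.001 -0.001]
[ 0.8282815  -0.11804041 -0.12671411]
```

View pics/s8.png

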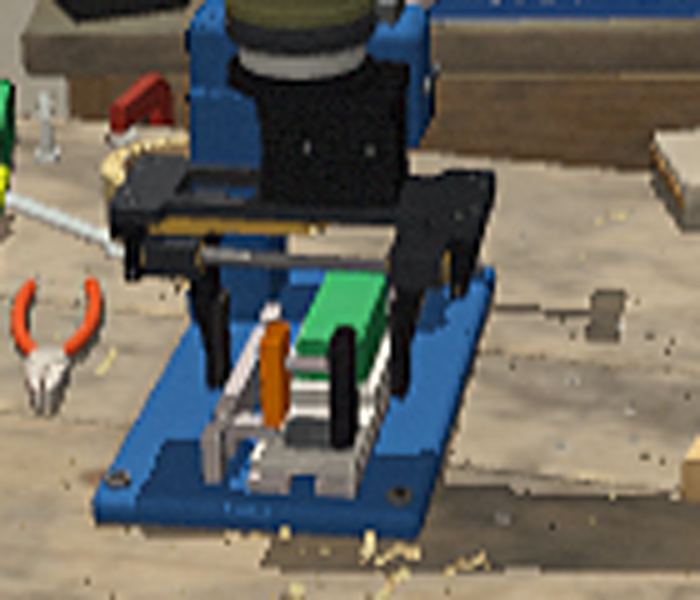

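Request:
{"name": "play_rows", "arguments": {
  "translation": [
    [0.5,0.7,-2.5],
    [0,0,-2.5],
    [0,0,0],
    [0,0,0],
    [0,0,0],
    [0,0,0],
    [0,0,0],
    [0,0,0],
    [0,0,0],
    [0,0,0]
  ],
  "turn": [
    [0,0,0],
    [0,0,0],
    [0,0,0],
    [0,0,0],
    [0,0,0],
    [0,0,0],
    [0,0,0],
    [0,0,0],
    [0,0,0],
    [0,0,0]
  ],
  "fingers": [1,1,-1,-1,-1,-1,-1,-1,-1,-1],
  "grip_force": 20
}}

```text
time: 11.53
position: [0.6599, 0.0579, 0.0659]
tool_rot: [-1.14, 1.305, -1.309]
ft_force: [5.7, -0.9, -3.8]
grip_width: 0.479
```

Run:
```python
from h import *
p,R=tool();print(p);s=ctrl.get_state();print(s["grip_width"]*87,s["ft_force"],s["torque"])
K,Rc,t=cam("wrist");im=ctrl.get_image("wrist");cv2.imwrite("pics/w9.png",im)
```

```text
[0.65988238 0.05788333 0.06592405]
41.71548779774091 [ 5.72455497 -0.85015203 -3.78545461] [-0.15998373 -1.18179519  0.00372945]
```

View pics/w9.png

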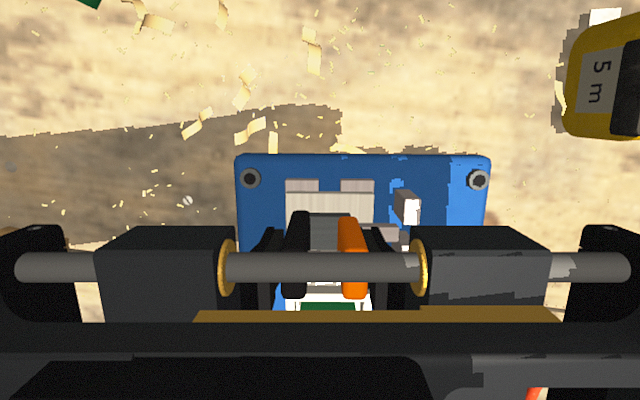

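Request:
{"name": "play_rows", "arguments": {
  "translation": [
    [0,0,0],
    [0,0,0],
    [0,0,0],
    [0,0,0],
    [0,0,0],
    [0,0,0],
    [0,0,0],
    [0,0,0],
    [0,0,0],
    [0,0,0]
  ],
  "turn": [
    [0,0,0],
    [0,0,0],
    [0,0,0],
    [0,0,0],
    [0,0,0],
    [0,0,0],
    [0,0,0],
    [0,0,0],
    [0,0,0],
    [0,0,0]
  ],
  "fingers": [-1,-1,-1,-1,-1,-1,-1,-1,-1,-1],
  "grip_force": 25
}}

```text
time: 12.42
position: [0.6597, 0.0579, 0.0659]
tool_rot: [-1.14, 1.305, -1.309]
ft_force: [5.7, -0.7, -3.6]
grip_width: 0.439
```

Run:
```python
from h import *
p,R=tool();print(p);s=ctrl.get_state();print(s["grip_width"]*87,s["ft_force"],s["torque"])
im=ctrl.get_image("wrist");crop(im,220,140,440,320,3.6,"pics/w10.png")
```

```text
[0.65970511 0.05790223 0.06592313]
38.17197081594851 [ 5.66920311 -0.7481277  -3.59880625] [-0.15613535 -1.38858525 -0.13246912]
```

View pics/w10.png

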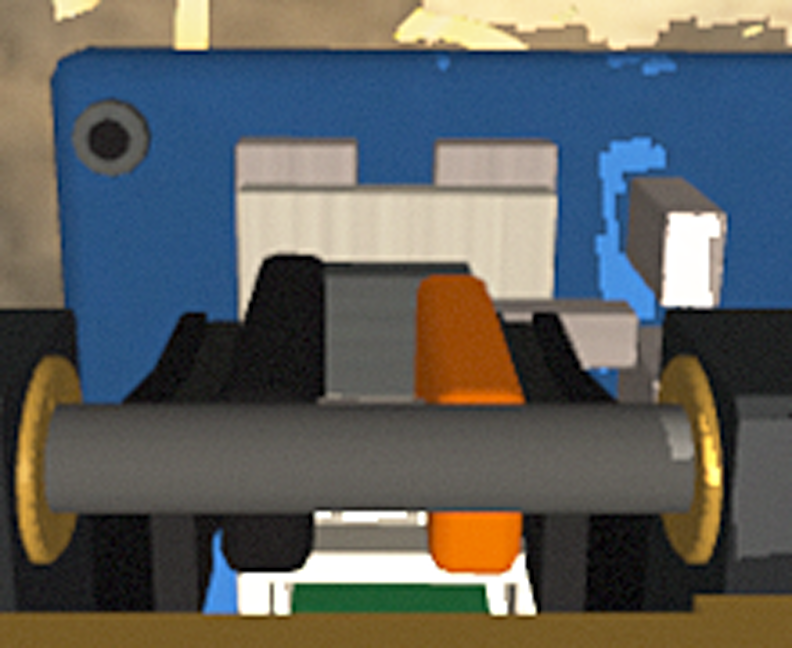

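Request:
{"name": "play_rows", "arguments": {
  "translation": [
    [4,0,0],
    [10,0,0],
    [14,0,0],
    [14,0,0],
    [14,0,0],
    [14,0,0],
    [14,0,0],
    [12,0,0],
    [8,0,0],
    [6,0,0]
  ],
  "turn": [
    [0,0,0],
    [0,0,0],
    [0,0,0],
    [0,0,0],
    [0,0,0],
    [0,0,0],
    [0,0,0],
    [0,0,0],
    [0,0,0],
    [0,0,0]
  ],
  "fingers": [-1,-1,-1,-1,-1,-1,-1,-1,-1,-1],
  "grip_force": 25
}}

```text
time: 13.3
position: [0.6439, -0.0526, 0.0659]
tool_rot: [-1.141, 1.307, -1.309]
ft_force: [5.1, -0.1, -3.9]
grip_width: 0.439
```

Run:
```python
from h import *
p,R=tool();s=ctrl.get_state();print(s["grip_width"]*87,s["ft_force"],s["torque"])
print(R.T@(p-[.6597,.0579,.0659])*1e3)
crop(ctrl.get_image("side"),220,150,360,290,4,"pics/s11.png")
```

```text
38.19667637322471 [ 5.13239211 -0.1403229  -3.92784419] [-0.01975206 -1.49593315 -0.05182528]
[ 1.11602842e+02  8.68512100e-03 -7.99978064e-01]
```

View pics/s11.png

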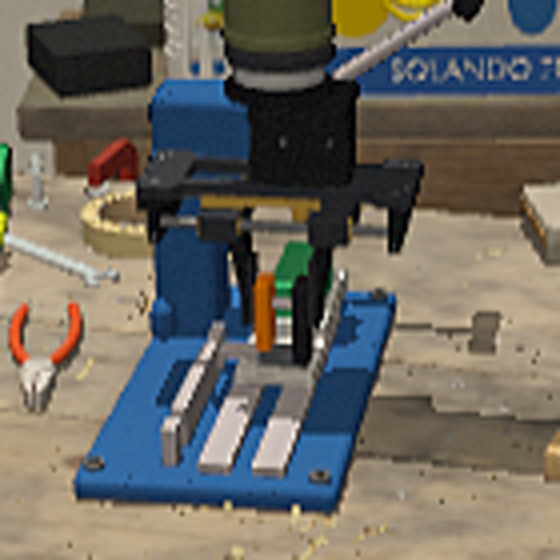

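Request:
{"name": "play_rows", "arguments": {
  "translation": [
    [4,0,0],
    [3,0,0],
    [2,0,0],
    [1,0,0],
    [1,0,0],
    [1,0,0],
    [0,0,0],
    [0,0,0],
    [0,0,0],
    [0,0,0]
  ],
  "turn": [
    [0,0,0],
    [0,0,0],
    [0,0,0],
    [0,0,0],
    [0,0,0],
    [0,0,0],
    [0,0,0],
    [0,0,0],
    [0,0,0],
    [0,0,0]
  ],
  "fingers": [-1,-1,-1,-1,-1,-1,-1,-1,-1,-1]
}}

```text
time: 14.18
position: [0.6427, -0.0609, 0.0659]
tool_rot: [-1.141, 1.307, -1.305]
ft_force: [5.0, 2.8, -2.9]
grip_width: 0.438
```

Run:
```python
from h import *
p,R=tool();s=ctrl.get_state();print(s["grip_width"]*87,s["ft_force"],s["torque"])
print(R.T@(p-[.6597,.0579,.0659])*1e3)
```

```text
38.06357406546432 [ 4.960332    2.83415255 -2.93678353] [ 0.39058021 -1.50794937 -0.29851587]
[120.02057744  -0.27258279  -1.15567342]
```

Request:
{"name": "play_rows", "arguments": {
  "translation": [
    [1,0,0],
    [1,0,0],
    [1,0,0],
    [0,0,0],
    [0,0,0],
    [0,0,0],
    [0,0,0],
    [0,0,0],
    [0,0,0],
    [0,0,0]
  ],
  "turn": [
    [0,0,0],
    [0,0,0],
    [0,0,0],
    [0,0,0],
    [0,0,0],
    [0,0,0],
    [0,0,0],
    [0,0,0],
    [0,0,0],
    [0,0,0]
  ],
  "fingers": [-1,-1,-1,-1,-1,-1,-1,-1,-1,-1]
}}

```text
time: 15.02
position: [0.6426, -0.0609, 0.0659]
tool_rot: [-1.139, 1.307, -1.301]
ft_force: [7.0, 6.4, -3.3]
grip_width: 0.438
```

Run:
```python
from h import *
p,R=tool();s=ctrl.get_state();print(s["grip_width"]*87,s["ft_force"],s["torque"])
print(R.T@(p-[.6597,.0579,.0659])*1e3)
```

```text
38.11893617190345 [ 7.00009475  6.36796049 -3.34414939] [ 1.20622867 -1.49471991 -0.32604465]
[120.02673534  -0.71068818  -1.36286833]
```

The shuttle is on its end stop: travel is 120.0 mm and the force is rising. Now I'll let go.

Request:
{"name": "play_rows", "arguments": {
  "translation": [
    [0,0,0],
    [0,0,0],
    [0,0,0],
    [0,0,3],
    [-3,0,1],
    [0,0,0],
    [0,0,0],
    [0,0,0],
    [0,0,0],
    [0,0,0]
  ],
  "turn": [
    [0,0,0],
    [0,0,0],
    [0,0,0],
    [0,0,0],
    [0,0,0],
    [0,0,0],
    [0,0,0],
    [0,0,0],
    [0,0,0],
    [0,0,0]
  ],
  "fingers": [0.3,1,1,1,1,1,1,1,1,1]
}}

```text
time: 15.85
position: [0.6456, -0.0637, 0.0656]
tool_rot: [-1.143, 1.308, -1.307]
ft_force: [-0.2, -0.8, 0.0]
grip_width: 0.995
```

Request:
{"name": "play_rows", "arguments": {
  "translation": [
    [0,-10,0],
    [0,-20,0],
    [0,-30,0],
    [0,-30,0],
    [-10,-30,0],
    [-10,-30,0],
    [-10,-10,0],
    [0,0,0],
    [0,0,0],
    [0,0,0]
  ],
  "turn": [
    [0,0,0],
    [0,0,0],
    [0,0,0],
    [0,0,0],
    [0,0,0],
    [0,0,0],
    [0,0,0],
    [0,0,0],
    [0,0,0],
    [0,0,0]
  ],
  "fingers": [1,1,1,1,1,1,1,1,1,1]
}}

```text
time: 16.68
position: [0.6489, -0.0342, 0.224]
tool_rot: [-1.145, 1.309, -1.307]
ft_force: [-1.0, -0.2, -0.1]
grip_width: 1.001
```

Run:
```python
from h import *
p,R=tool();print(p);s=ctrl.get_state();print(s["grip_width"]*87,s["ft_force"])
K,Rc,t=cam("wrist");im=ctrl.get_image("wrist");cv2.imwrite("pics/w12.png",im);np.savez("w12.npz",K=K,R=Rc,t=t)
a=ctrl.get_image("scene");cv2.imwrite("pics/sc12.png",a);crop(a,290,130,430,260,5,"pics/sc12c.png")
b=ctrl.get_image("side");cv2.imwrite("pics/sd12.png",b);crop(b,220,120,380,290,4,"pics/sd12c.png")
```

```text
[ 0.64887594 -0.03422813  0.22395564]
87.10028888168559 [-1.03319842 -0.24559286 -0.09860569]
```

View pics/w12.png

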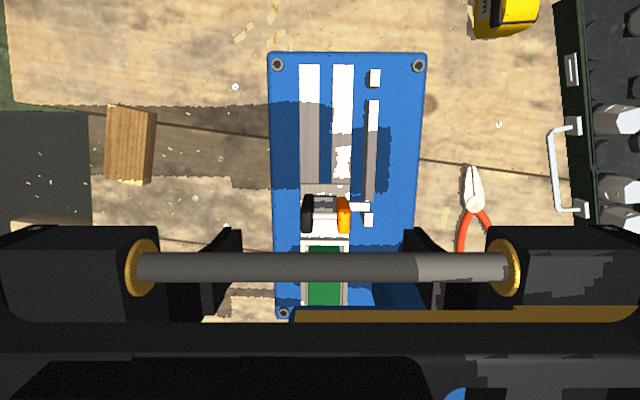

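View pics/sc12c.png

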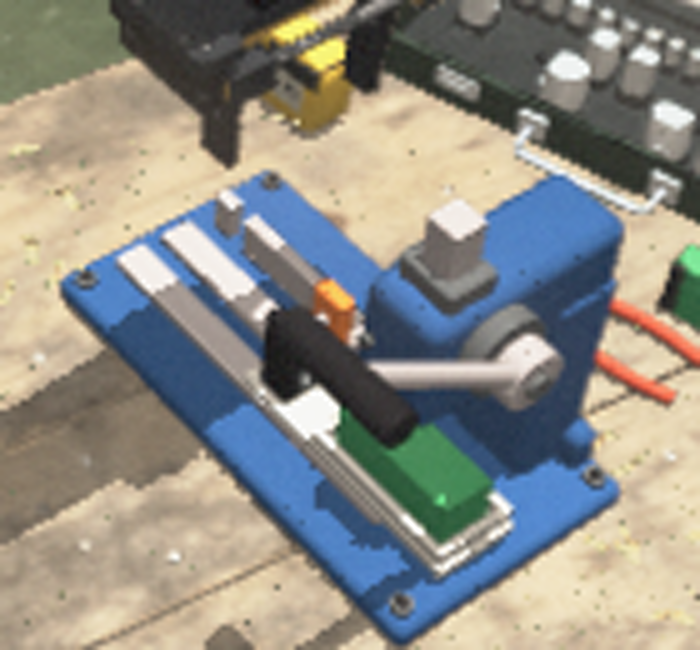

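View pics/sd12c.png

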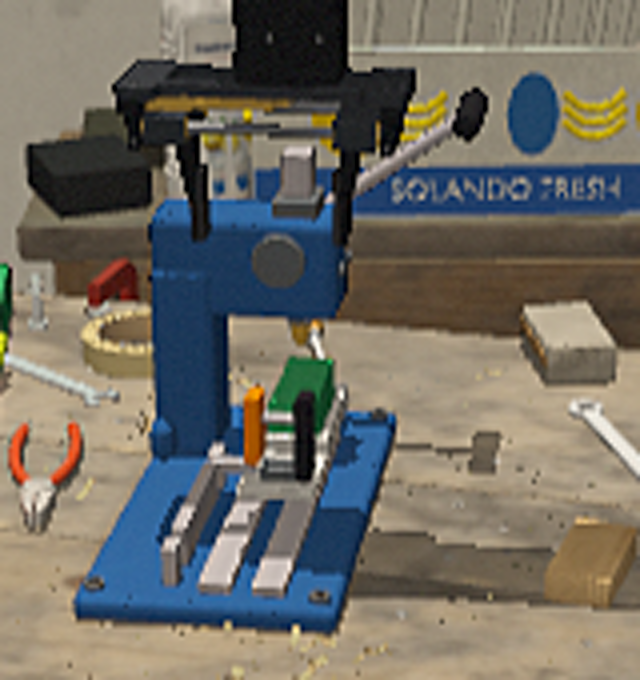

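Run:
```python
from h import *
d=np.load("w12.npz");w=(d["K"],d["R"],d["t"])
S=cam("scene");D=cam("side")
th=np.radians(-7.6);Rp=np.array([[np.cos(th),-np.sin(th)],[np.sin(th),np.cos(th)]])
nest=np.array([.6508,-.0372]);o=nest-Rp@[0,.12];print("press origin",o)
q=[plane(w,x,.098)[:2]*1e3 for x in((301.5,213),(350.5,213))];print("handle width",np.linalg.norm(q[0]-q[1]),[Rp.T@(a-o*1e3) for a in q])
e=tri(S,(348,195),D,(337.5,148.2));print("end",e,"press",Rp.T@(e[:2]-o))
# other end on same axis dir at same z
for z in(.262,.267,.272):
  a=plane(S,(348,195),z);b=plane(S,(369.8,214.2),z);print(z,a,b,"press",Rp.T@(a[:2]-o),Rp.T@(b[:2]-o))
# knob of pivot on -y face: sc12c (535,365)
a=plane(S,(290+535/5,130+365/5),.175);print("pivot",Rp.T@(a[:2]-o))
b=plane(D,(220+277/4,120+260/4),.175);print("pivot side disc",Rp.T@(b[:2]-o))
```

```text
press origin [ 0.63492923 -0.15614586]
handle width 46.13160630382758 [array([-22.36416677, 103.2750439 ]), array([ 23.76743744, 103.26114116])]
end [ 0.50594878 -0.1641825   0.27539939] press [-0.12678453 -0.02502453]
0.262 [ 0.51328601 -0.15709018  0.262     ] [ 0.50658143 -0.22815849  0.262     ] press [-0.12044976 -0.01702411] [-0.1176962  -0.08835485]
0.267 [ 0.50983235 -0.15978657  0.267     ] [ 0.50317677 -0.23033547  0.267     ] press [-0.12351647 -0.02015359] [-0.12078304 -0.090963  ]
0.272 [ 0.50637868 -0.16248296  0.272     ] [ 0.4997721  -0.23251246  0.272     ] press [-0.12658318 -0.02328306] [-0.12386988 -0.09357115]
pivot [ 0.01587265 -0.05715418]
pivot side disc [0.00907513 0.02734509]
```

Run:
```python
from h import *
th=np.radians(-7.6);Rp=np.array([[np.cos(th),-np.sin(th)],[np.sin(th),np.cos(th)]]);o=np.array([.6349,-.1561])
q=o+Rp@[-.128,-.054];print(q);plan([*q,.33],th);plan([*q,.285],th)
a=np.linspace(.61,-.34,13);x=-160*np.cos(a);z=175+160*np.sin(a)+11
print(np.c_[np.diff(x),-np.diff(z)].round(1).tolist(),z.round(1))
print(ctrl.get_state()["joint_positions"])
```

```text
[ 0.50088257 -0.19269682]
pos [ 0.6489 -0.0345  0.2238] shift mm [ 176.8 -105.6 -125.7] turn [ 0.003 -0.003  0.001]
pos [ 0.6489 -0.0345  0.2238] shift mm [ 176.7  -60.6 -125.6] turn [ 0.003 -0.003  0.001]
[[-6.8, 10.7], [-6.0, 11.2], [-5.1, 11.6], [-4.1, 12.0], [-3.2, 12.3], [-2.2, 12.5], [-1.2, 12.6], [-0.2, 12.7], [0.8, 12.6], [1.8, 12.5], [2.8, 12.4], [3.7, 12.1]] [277.7 267.  255.8 244.2 232.3 220.  207.5 194.9 182.3 169.6 157.1 144.7
 132.6]
[-0.37593781  0.3434854   0.50182852  1.46407099 -0.16485138  1.37938534
 -0.00220822]
```

Request:
{"name": "play_rows", "arguments": {
  "translation": [
    [0,-35,0],
    [0,-35,0],
    [0,-35,0],
    [26,0,-18],
    [30,0,-21],
    [30,0,-22],
    [30,0,-22],
    [30,0,-22],
    [30,0,-20],
    [0,0,0]
  ],
  "turn": [
    [0,0,0],
    [0,0,0],
    [0,0,0],
    [0,0,0],
    [0,0,0],
    [0,0,0],
    [0,0,0],
    [0,0,0],
    [0,0,0],
    [0,0,0]
  ],
  "fingers": [-1,-1,-1,-1,-1,-1,-1,-1,-1,-1],
  "grip_force": 20
}}

```text
time: 17.67
position: [0.4968, -0.1999, 0.3311]
tool_rot: [-1.138, 1.316, -1.317]
ft_force: [0.5, -1.5, 0.1]
grip_width: 0.328
```

Request:
{"name": "play_rows", "arguments": {
  "translation": [
    [0,0,0],
    [0,0,0],
    [0,0,0],
    [0,0,0],
    [0,0,0],
    [0,0,0],
    [0,0,0],
    [0,0,0],
    [0,0,0],
    [0,0,0]
  ],
  "turn": [
    [0,0,0],
    [0,0,0],
    [0,0,0],
    [0,0,0],
    [0,0,0],
    [0,0,0],
    [0,0,0],
    [0,0,0],
    [0,0,0],
    [0,0,0]
  ],
  "fingers": [-1,-1,-1,-1,-1,-1,-1,-1,-1,-1]
}}

```text
time: 18.5
position: [0.5026, -0.1914, 0.3308]
tool_rot: [-1.143, 1.307, -1.307]
ft_force: [0.7, -0.5, -0.3]
grip_width: 0.004
```

Run:
```python
from h import *
p,R=tool();s=ctrl.get_state();print(s["grip_width"],s["ft_force"])
plan([.5009,-.1927,.285],np.radians(-7.6))
K,Rc,t=cam("wrist");im=ctrl.get_image("wrist");cv2.imwrite("pics/w13.png",im);np.savez("w13.npz",K=K,R=Rc,t=t,p=p)
crop(ctrl.get_image("scene"),290,80,430,260,3.3,"pics/sc13.png")
crop(ctrl.get_image("side"),220,50,400,290,2.5,"pics/sd13.png")
```

```text
0.00444876893477535 [ 0.6894717  -0.48240081 -0.3109303 ]
pos [ 0.5026 -0.1914  0.3308] shift mm [ 1.5 45.8 -1.5] turn [-0.    -0.001 -0.   ]
```

View pics/w13.png

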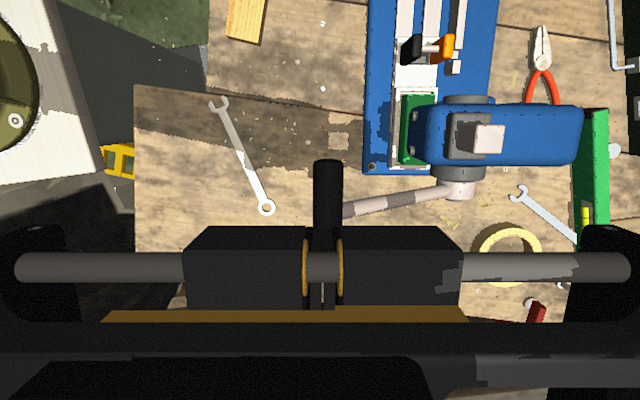

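View pics/sc13.png

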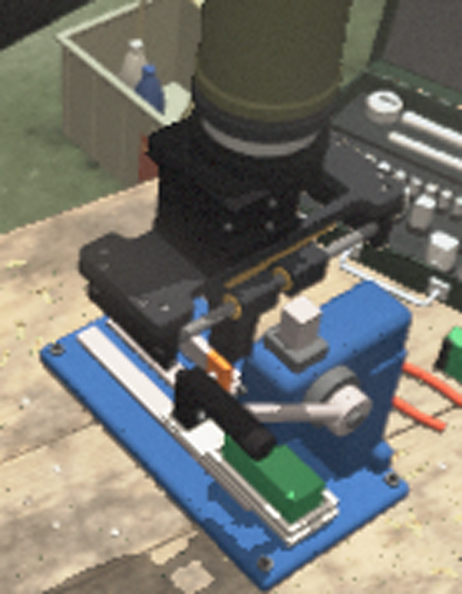

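View pics/sd13.png

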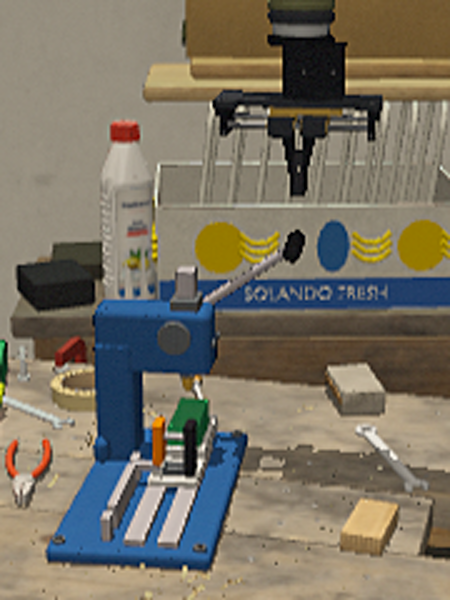

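Run:
```python
from h import *
d=np.load("w13.npz");w=(d["K"],d["R"],d["t"]);p=d["p"];_,R=tool()
print("tcp px",proj(w,p))
for q in((313.5,200),(343.5,200),(328.5,161)):print(np.round(R.T@(plane(w,q,.267)-p)*1e3,1))
```

```text
tcp px [322.51729861 246.76486857]
[-9.6 63.8 -6.5]
[-9.7 63.8 15.4]
[-38.2  63.8   4.3]
```

Request:
{"name": "play_rows", "arguments": {
  "translation": [
    [0,20,0],
    [0,20,0],
    [0,12,0],
    [0,10.7,-6.8],
    [0,11.2,-6],
    [0,11.6,-5],
    [0,12,-4],
    [0,12.3,-3.2],
    [0,12.5,-2.2],
    [0,12.6,-1.2]
  ],
  "turn": [
    [0,0,0],
    [0,0,0],
    [0,0,0],
    [0,0,0],
    [0,0,0],
    [0,0,0],
    [0,0,0],
    [0,0,0],
    [0,0,0],
    [0,0,0]
  ],
  "fingers": [-1,-1,-1,-1,-1,-1,-1,-1,-1,-1]
}}

```text
time: 19.48
position: [0.4709, -0.1869, 0.1959]
tool_rot: [-1.146, 1.314, -1.302]
ft_force: [-10.6, 2.7, 10.9]
grip_width: 0.002
```

Run:
```python
from h import *
p,R=tool();s=ctrl.get_state();print(s["ft_force"]);plan([.5009,-.1927,.133],np.radians(-7.6))
crop(ctrl.get_image("side"),220,50,400,290,2.5,"pics/sd14.png")
```

```text
[-10.57488804   2.68223587  10.91427374]
pos [ 0.4709 -0.1869  0.1959] shift mm [ 1.8 62.7 30.9] turn [ 0.007 -0.002 -0.002]
```

View pics/sd14.png

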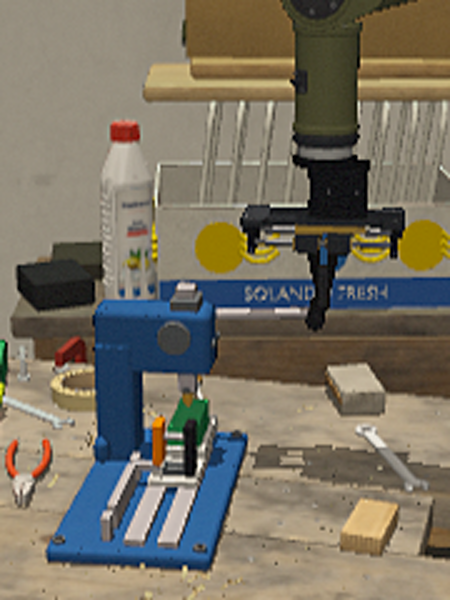

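Request:
{"name": "play_rows", "arguments": {
  "translation": [
    [0,-3,3],
    [0,-2,4],
    [0,0,1],
    [0,0,0],
    [0,0,0],
    [0,0,0],
    [0,0,0],
    [0,0,0],
    [0,0,0],
    [0,0,0]
  ],
  "turn": [
    [0,0,0],
    [0,0,0],
    [0,0,0],
    [0,0,0],
    [0,0,0],
    [0,0,0],
    [0,0,0],
    [0,0,0],
    [0,0,0],
    [0,0,0]
  ],
  "fingers": [-1,-1,-1,-1,-1,-1,-1,-1,-1,-1]
}}

```text
time: 20.37
position: [0.4821, -0.1887, 0.2019]
tool_rot: [-1.143, 1.308, -1.307]
ft_force: [-3.0, 0.5, 7.0]
grip_width: 0.007
```

Run:
```python
from h import *
th=np.radians(-7.6);Rp=np.array([[np.cos(th),-np.sin(th)],[np.sin(th),np.cos(th)]]);o=np.array([.6349,-.1561])
p,R=tool();s=ctrl.get_state();print(Rp.T@s["ft_force"][:2],s["ft_force"][2],p,Rp.T@(p[:2]-o))
crop(ctrl.get_image("side"),280,110,380,210,6,"pics/sd15.png")
```

```text
[-3.04959858  0.13896899] 6.989518627680989 [ 0.48214419 -0.188731    0.2018756 ] [-0.14709828 -0.05254729]
```

View pics/sd15.png

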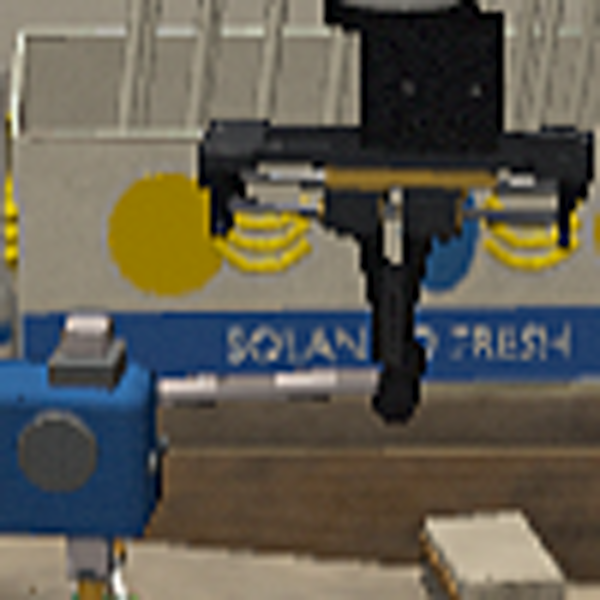

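Request:
{"name": "play_rows", "arguments": {
  "translation": [
    [0,8,-1],
    [0,8,-0.5],
    [0,8,0],
    [0,8,0.5],
    [0,8,1],
    [0,8,1.3],
    [0,8,1.6],
    [0,6,1.6],
    [0,4,1],
    [0,0,0]
  ],
  "turn": [
    [0,0,0],
    [0,0,0],
    [0,0,0],
    [0,0,0],
    [0,0,0],
    [0,0,0],
    [0,0,0],
    [0,0,0],
    [0,0,0],
    [0,0,0]
  ],
  "fingers": [-1,-1,-1,-1,-1,-1,-1,-1,-1,-1]
}}

```text
time: 21.25
position: [0.4864, -0.1894, 0.1347]
tool_rot: [-1.145, 1.311, -1.305]
ft_force: [-4.9, 1.0, 7.7]
grip_width: 0.008
```

Run:
```python
from h import *
th=np.radians(-7.6);Rp=np.array([[np.cos(th),-np.sin(th)],[np.sin(th),np.cos(th)]]);o=np.array([.6349,-.1561])
p,R=tool();s=ctrl.get_state();print(Rp.T@s["ft_force"][:2],s["ft_force"][2],p,Rp.T@(p[:2]-o))
```

```text
[-4.98910945  0.34526895] 7.722138868077687 [ 0.48638866 -0.18942139  0.13474225] [-0.14279978 -0.05267025]
```

Request:
{"name": "play_rows", "arguments": {
  "translation": [
    [0,1.5,0.5],
    [0,1.5,0],
    [0,1.5,0],
    [0,1,0],
    [0,1,0],
    [0,0,0],
    [0,0,0],
    [0,0,0],
    [0,0,0],
    [0,0,0]
  ],
  "turn": [
    [0,0,0],
    [0,0,0],
    [0,0,0],
    [0,0,0],
    [0,0,0],
    [0,0,0],
    [0,0,0],
    [0,0,0],
    [0,0,0],
    [0,0,0]
  ],
  "fingers": [-1,-1,-1,-1,-1,-1,-1,-1,-1,-1]
}}

```text
time: 22.08
position: [0.4876, -0.1896, 0.132]
tool_rot: [-1.142, 1.31, -1.305]
ft_force: [-10.8, 3.2, 25.1]
grip_width: 0.009
```

Run:
```python
from h import *
th=np.radians(-7.6);Rp=np.array([[np.cos(th),-np.sin(th)],[np.sin(th),np.cos(th)]]);o=np.array([.6349,-.1561])
p,R=tool();s=ctrl.get_state();print(Rp.T@s["ft_force"][:2],s["ft_force"][2],p,Rp.T@(p[:2]-o))
crop(ctrl.get_image("side"),240,110,380,260,4,"pics/sd16.png")
```

```text
[-11.16097732   1.69816629] 25.065506227135156 [ 0.48757528 -0.18963511  0.13197522] [-0.14159532 -0.05272516]
```

View pics/sd16.png

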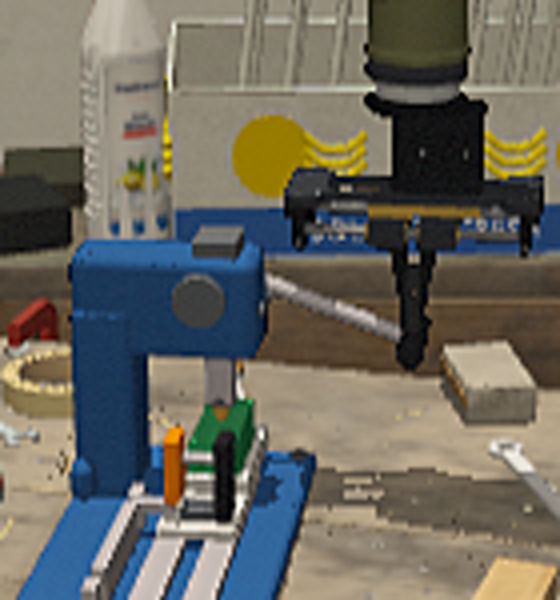

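The lever is on its stop: bar height is about 121 mm and the reaction jumped to 25 N, with the nose on the offcut. Now I'll let it come back up.

Request:
{"name": "play_rows", "arguments": {
  "translation": [
    [0,-8,-1],
    [0,-14,-4],
    [0,-14,-3],
    [0,-14,-1],
    [0,-14,0],
    [0,-14,1],
    [0,-14,2],
    [0,-14,3],
    [0,-14,4],
    [0,-14,5]
  ],
  "turn": [
    [0,0,0],
    [0,0,0],
    [0,0,0],
    [0,0,0],
    [0,0,0],
    [0,0,0],
    [0,0,0],
    [0,0,0],
    [0,0,0],
    [0,0,0]
  ],
  "fingers": [-1,-1,-1,-1,-1,-1,-1,-1,-1,-1]
}}

```text
time: 22.97
position: [0.4947, -0.1904, 0.2636]
tool_rot: [-1.142, 1.306, -1.308]
ft_force: [1.9, -1.2, 0.2]
grip_width: 0.006
```

Request:
{"name": "play_rows", "arguments": {
  "translation": [
    [0,-14,6],
    [0,-20,5],
    [0,-25,0],
    [0,-25,0],
    [-20,-20,0],
    [-25,0,0],
    [-25,0,0],
    [-20,0,0],
    [0,0,0],
    [0,0,0]
  ],
  "turn": [
    [0,0,0],
    [0,0,0],
    [0,0,0],
    [0,0,0],
    [0,0,0],
    [0,0,0],
    [0,0,0],
    [0,0,0],
    [0,0,0],
    [0,0,0]
  ],
  "fingers": [-1,-1,-1,-1,-1,-1,-1,-1,-1,-1]
}}

```text
time: 23.8
position: [0.5174, -0.1014, 0.3663]
tool_rot: [-1.145, 1.305, -1.305]
ft_force: [-0.3, 0.0, 0.1]
grip_width: 0.004
```

Run:
```python
from h import *
p,R=tool();s=ctrl.get_state();print(p,s["ft_force"],s["time"])
a=ctrl.get_image("scene");cv2.imwrite("pics/sc17.png",a);crop(a,290,110,430,260,4,"pics/sc17c.png")
b=ctrl.get_image("side");cv2.imwrite("pics/sd17.png",b)
K,Rc,t=cam("wrist");cv2.imwrite("pics/w17.png",ctrl.get_image("wrist"))
S=cam("scene")
```

```text
[ 0.51739449 -0.10135618  0.36625357] [-0.25364331  0.03427753  0.12155771] 23.8
```

View pics/sc17c.png

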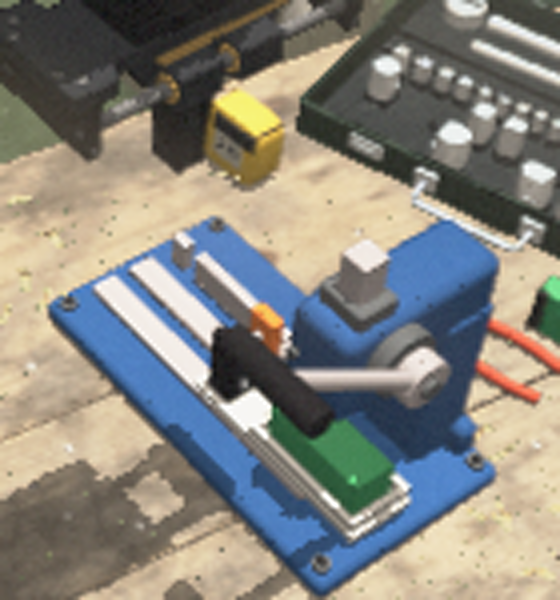

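View pics/sd17.png

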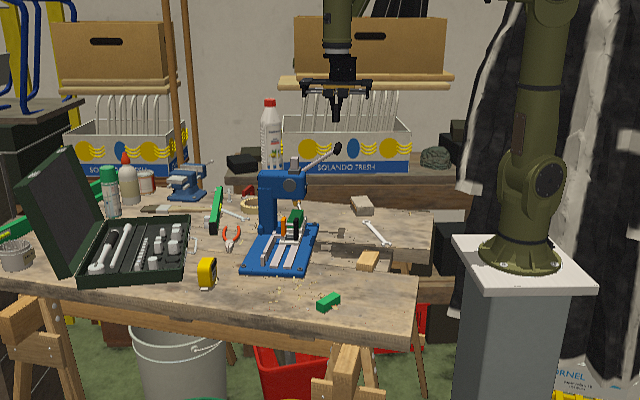

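View pics/w17.png

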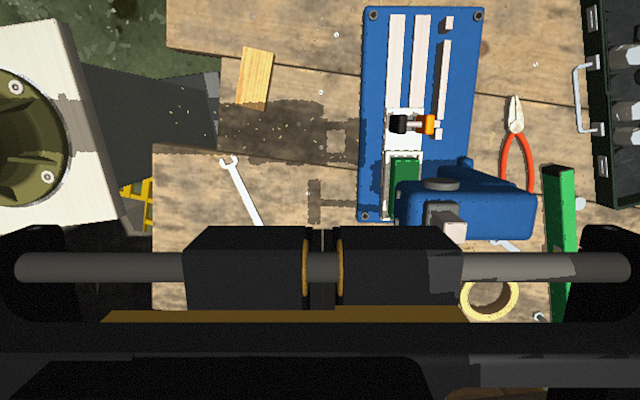

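Run:
```python
from h import *
crop(cv2.imread("pics/w17.png"),350,80,470,225,5,"pics/w17c.png")
crop(cv2.imread("pics/w12.png"),270,170,400,320,5,"pics/w12c.png")
```

```text
(no output)
```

View pics/w17c.png

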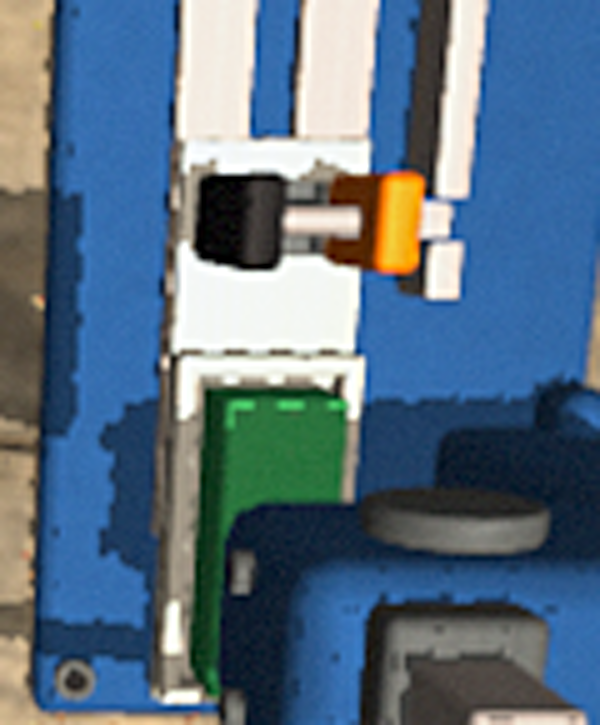

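View pics/w12c.png

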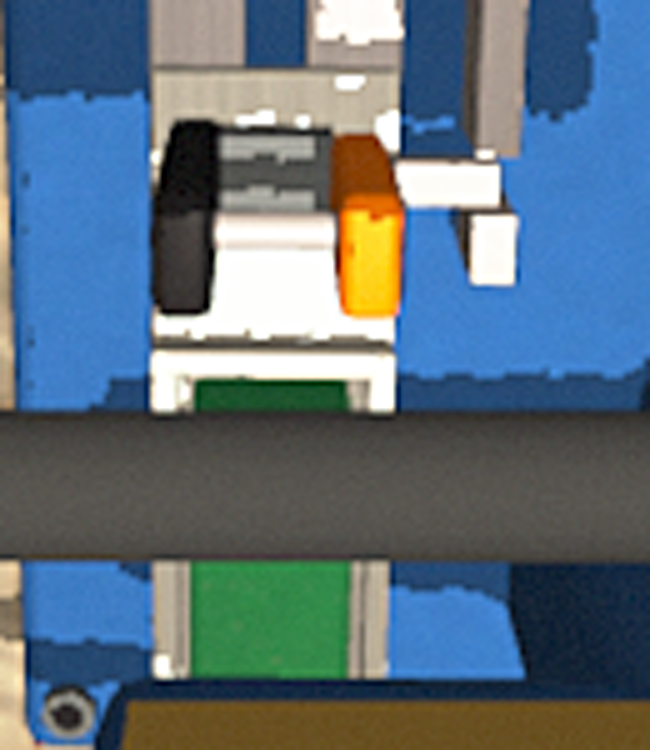

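The pawl sits in the home notch with the paddle sprung out. The offcut lies flat in the tray, the lever is up and the gripper is clear of everything. I'm handing in.

Run:
```python
from bench import ctrl
print(ctrl.close_job())
```

```text
the job is handed in; nothing more can be done
None
```

The larger green offcut was laid in the tray and slid home under the ram. It was then pressed with the lever all the way to its stop. The job was handed in at about 24 s of the 67 s allowed.

**What the last checks showed**
- **Shuttle:** it travelled 120.0 mm to its end stop, where the force rose with no further movement. After I let go, the picture shows the pawl in the home notch and the orange paddle sprung out.
- **Press:** at the bottom the lever bar was about 121 mm above the table, against a stop height of 122 mm. The reaction rose from about 8 N to 25 N, and the nose appeared to be on the offcut. The lever then came back up to its rest position.
- **End state:** the offcut lies flat in the tray under the head, nothing else on the table looks moved in the pictures, and the gripper touches nothing.

**What disagreed or was not checked**
- **First lever stroke:** the fingertip drifted about 8 mm off the bar's centre, so I stopped halfway, re-centred it and finished the stroke.
- **Press position:** my first estimates from the scene and side cameras differed by up to 16 mm. I used the wrist camera's measurement instead, which matched the given sizes to about 2 mm.
- **The mark:** I could not see the mark itself, because the head hides it.

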